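Roll the rattle ball out of the lidded basket and ease the lid shut

ROBOT

A 7-joint arm with a two-finger parallel gripper is mounted at the origin on the work surface. World frame = base frame: x ahead of the robot, y to its left, z up, the work surface at z = 0. Lengths are in m, angles in rad, forces in N, time in s.
With the tool pointing down it reaches from about 0.425 to 0.875 m from the base axis. Payload 4.7 kg.
Tool frame: the origin (TCP) lies on the front face of the gripper's body, between the roots of the fingers; the fingertips stand manip.tips_ahead ahead of it and the grasp point (between the pads) lies 51 mm ahead of it (manip.tips_ahead is the distance from the TCP to the fingertips, in m); z points along the fingers, y is the line along which they close (so a half turn about z gives the same grasp; the last joint's range is limited). The gripper opens to 87 mm and grips with 3 to 60 N. Pads are 19 mm wide; open, the fingers measure 117 mm over their backs; the gripper's body (75 mm by 190 mm) begins 51 mm behind the grasp point.
Start: joints at [1.275, 0.321, -0.07, 1.45, 0.023, 1.371, -0.057], TCP at [0.198, -0.619, 0.292] pointing down, gripper open.
Joint ranges: [-2.86, 2.86], [-0.3, 2.09], [-1.38, 1.24], [0.06, 2.45], [-1.56, 4.7], [0.09, 2.05], [-2.69, 2.69]. Speed limits (rad/s): [2.57, 2.57, 3.14, 3.14, 3.14, 3.14, 3.14].

INTERFACE

Orientations are given as a unit quaternion [x, y, z, w].
In Python, from station import manip gives the robot as it stands. The module is installed in compiled form; this text tells all that it offers.
- The arm moves only by the tool move_arm, never from a script. Its argument "deltas" is a list of rows, each a list of 6 numbers: the shift along the tool's x, y, z scaled (see below), then the turn, a rotation vector about the tool's x, y, z scaled (see below). In form: [[x, y, z, ax, ay, az], ...]. A call has exactly 10 rows; each row is the pose to reach, as a shift and turn from the pose commanded when the call began, along the tool's axes at that moment; what a row does not reach only later rows make up. The controller multiplies each number of a shift by 0.1 m and each number of a turn by 45 degrees. A row lasts 1/10 s, in which the tool goes at most 50 mm and 8.59 degrees, less where a joint would pass 70% of its speed; a pose out of reach is approached as far as the arm can. A call with a number of a shift or a turn outside -1 to 1 is refused whole. A call with a gripper value outside its range is refused whole. "grip" is the closure, from 0 (fully open) to 1 (shut), set as the call begins (left out, the last holds). The fingers move at their own pace and stop on an object; the grip force is fixed at half the most. Time passes only in rows, so rows that repeat a pose let the fingers close, or fill a call up. It gives the time, the measured TCP pose, the force, the opening and the grip force at its end, in the units of the state.
- manip.get_obs(): the state, without advancing time (a new reading comes with each control period).
- manip.read_camera(name): name is "scene" or "top"; returns (picture, depth): 420x560x3 uint8, red, green, blue; 420x560 float32, m along the optical axis (not along the pixel's ray), 0 where there is no reading.
- manip.camera_info(name): a dict with "fx", "fy", "cx", "cy" (pixels), "R" (3x3) and "t" (3): a world point X has camera coordinates R X + t. Camera axes: x right, y down, z forward; pixel columns grow to the right and rows downward; lengths in m; the calibration is good to about 2 mm. A picture is of the moment at which its call begins. camera_info takes no time and is no camera call.
- manip.sign_off(): hands the job in; it is judged then, once.
Trained networks look in the newest picture that a camera, given by its name, has taken for a name from the list of things; names that differ only in an ending like _2 or _b are one class to them, and where a whole thing is asked for, a point or a joint stands for the part that bears it (a point fixed in the world has none). Each returns a list of dicts, best first, with "conf" (0 to 1); they miss things now and then, are a little off and sometimes report something else, mostly with a low value. They report only what shows in the picture. A call takes as long as a camera call.
- manip.look_for(camera, target): "extent" ([left, top, width, height] as shares, 0 to 1, of the picture: columns of its width, rows of its height, round what is visible of it).
- manip.masks_of(camera, target): "pixels" (420x560 bool, what is visible of it) and "extent" ([left, top, width, height] as shares, 0 to 1, of the picture: columns of its width, rows of its height, round what is visible of it).
The state is a dict: "time": time; "qpos": joint angles; "dq": joint speeds; "joint_efforts": joint torques, N m; "tcp_pos": TCP position; "orientation": TCP orientation; "contact_force": force on the tool from outside, world axes, zero at the start; "torque": the same for the moment, N m; "finger_gap": finger opening in m; "grasp_force": force on a finger pad.
Only numpy, scipy, OpenCV 4.12 (cv2) and the standard library are available. Lean on these libraries where they do the work, as an engineer would, in place of code of your own. Each camera call takes 0.05 s, during which the arm holds its last target. There are 200 camera calls.

TASK

With the fingertips, press the orange lever on the side of the lidded toy basket all the way down and keep it down until the bamboo rattle ball has rolled out of the basket to the end of the front chute. Then let the lever come back up slowly, staying on it all the way, so that the linked lid eases fully shut without slamming, and move clear. Do not touch the lid or the ball, and leave the jar, cup, teether and spoon where they are.

Things in the scene. Friction and masses are not known exactly. Their poses are not given: they have to be found in the camera images.
- basket: Pale blue plastic basket fixed to the shelf top, 200 (x) x 180 (y) x 150 mm high. Origin: centre of its underside; its -x side is the front (roughly towards the robot), z up. A white chute 68 mm wide comes out of the middle of the front, slopes down at 10 degrees and ends at a stop 213 mm in front of the origin (nowhere over 80 mm high outside). Place and yaw vary
- lever: Orange see-saw lever on the basket's -y side. Origin: its pivot, at (0, -120, 95) mm in the basket's frame; axes as the basket's when up. Pressing the paddle at its front end tips it 0.28 rad to a hard stop; the linked lid rises 2.5 times that angle. Lid weight and a spring push back: 3 to 7 N at the paddle. Let go, it springs up at once and the lid slams
- paddle (a point): Centre of the top face of the lever's flat orange paddle, 40 (x) x 44 (y) x 8 mm. With the lever up it lies at (-180, -145, 101) mm in the basket's frame; fully pressed it is 50 mm lower and its path is an arc of radius 180 mm about the pivot. Free space round its centre for a gripper pointing down: about 100 mm to the chute, 60 mm to the lid and basket
- lid (a joint): Angle of the lid about its hinge on the basket's far (+x) upper rim: 0 = shut, 0.70 rad = fully open (lever at its stop). The ball gets out from about 0.25 rad. Coming down through its last 0.25 rad faster than 1.5 rad/s is a slam; that is 108 mm/s at the paddle, so let the paddle rise at about 30 mm/s or less
- lid_edge (a point): White lid with a cream panel, 212 x 186 x 6 mm; a yellow flap 50 mm wide, 90 mm deep hangs from its front edge and closes the mouth of the chute. This point: middle of its upper front edge, at (-108, 0, 155) mm in the basket's frame when shut. Hinge line at (102, 0, 152) mm, along y. Fully open, the front edge is about 290 mm above the shelf top
- ball: Bamboo rattle ball, 48 mm diameter with darker bands, 45 g. Origin: its centre. It starts inside the basket behind the flap, hidden by the lid, at about (-76, 0, 74) mm in the basket's frame, and rolls to the end of the chute, about (-184, 0, 55) mm in the basket's frame, within about 1 s of the lid opening
- turntable: Fixed round wooden turntable, 220 mm diameter, 20 mm high, on the basket's +y side. Origin: centre of its underside
- jar: Bystander: glass jar with green twist cap, 60 mm diameter, 85 mm high, on the turntable. Origin: centre of its underside
- cup: Bystander: yellow plastic stacking cup, 66 mm across the rim, 60 mm high, on the turntable. Origin: centre of its underside
- teether: Bystander: grey silicone cactus teether lying flat, 105 x 66 x 16 mm, on the shelf top on the lever's side of the basket. Origin: its middle, on its underside
- spoon: Bystander: stainless steel spoon, 150 mm long, lying on the shelf top in front of the turntable. Origin: its middle, on its underside

How it is judged:
On the way, in this order (a step that is already met when the one before it is completed fails the run):
1. the fingers hold the lever down with the lid wide open (0.6 rad or more) while the ball lies at the end of the chute (value of joint lid above 0.6 rad and contact force between the fingers and lever above 0.5 N and x of ball in the frame of basket between -0.21 and -0.165 m and z of ball in the frame of basket below 0.075 m), for 0.2 s.
2. the lid is shut again (value of joint lid below 0.03 rad), for 0.2 s.
At the end, for the whole second after the job is handed in: The lid is shut (within 0.03 rad), the ball lies still in the chute at its end stop (within 20 mm), and the jar, cup, teether and spoon are within 20 mm of where they stood (value of joint lid below 0.03 rad and x of ball in the frame of basket between -0.21 and -0.165 m and y of ball in the frame of basket between -0.03 and 0.03 m and z of ball in the frame of basket below 0.075 m and linear speed of ball below 0.05 m/s and distance of each of jar, cup, teether, spoon from where it was at the start of the episode below 0.02 m); the robot touches nothing.
It fails at once if the lid slams: it comes down through its last 0.25 rad faster than 1.5 rad/s (value of joint lid below 0.25 rad and velocity of joint lid below -1.5 rad/s).
It fails at once if the robot touches the lid (over 0.5 N) (contact force between any of the fingers, the arm and lid above 0.5 N).
It fails at once if the robot touches the ball (over 0.3 N) (contact force between any of the fingers, the arm and ball above 0.3 N).
It fails at once if the jar, cup, teether or spoon is moved more than 20 mm (distance of any of jar, cup, teether, spoon from where it was at the start of the episode above 0.02 m).
It also fails if it takes over 40 s, if anything falls off the work surface, if the arm or the gripper's body presses on something with over 40 N, if the wrist force passes 120 N, or if a joint passes its speed limit or range.

## Working session

There is one attempt and no reset: what is moved stays moved. The work goes in short steps, Python scripts to look and compute and a tool call to move; the robot and the scene stay as the last step left them, time stands still between calls to the robot, and variables do not carry over. Pictures are saved under pics/ and viewed, at most 10 in all, crops included, and the job is handed in when it is done.

Besides the shell and the picture viewer there is one more tool, called after ">>>" as name(argument=value, ...) on one line, values as JSON. move_arm: Moves the arm, as the interface text tells. Its arguments: {"type":"object","properties":{"deltas":{"type":"array","items":{"type":"array","items":{"type":"number"}}},"grip":{"type":"number"}},"required":["deltas"]}

```bash
mkdir -p pics; cat > h.py <<'E'
import numpy as np, cv2
from station import manip
def pts(cam,depth,mask):
    c=manip.camera_info(cam); v,u=np.nonzero(mask&(depth>0)); z=depth[v,u]
    P=np.stack([(u-c['cx'])/c['fx']*z,(v-c['cy'])/c['fy']*z,z],1)
    return (P-np.array(c['t']))@np.array(c['R'])
E
python3 - <<'E'
from h import *
np.set_printoptions(precision=4,suppress=True)
o=manip.get_obs(); print(o['time'],o['tcp_pos'],o['orientation'],o['contact_force'],o['finger_gap'],manip.tips_ahead)
ims=[]
for cam in('scene','top'):
    im,d=manip.read_camera(cam); cv2.imwrite(f'pics/{cam}0.png',im[...,::-1])
    for t in('lever','basket','lid','paddle','teether','spoon'):
        r=manip.masks_of(cam,t)
        for k in r[:2]:
            P=pts(cam,d,k['pixels'])
            if len(P): print(cam,t,round(k['conf'],2),np.round(np.array(k['extent'])*[560,420,560,420]),len(P),np.median(P,0),np.percentile(P,2,axis=0),np.percentile(P,98,axis=0))
            np.save(f'{cam}_{t}.npy',k['pixels']) if k is r[0] else 0
E
```

```text
0.0 [ 0.198  -0.6187  0.2912] [ 0.988   0.1543 -0.0002 -0.0009] [0.3788 0.4326 0.4952] 0.08670443653292756 0.0697
scene lever 0.64 [215. 218. 128.  22.] 1022 [ 0.5697 -0.007   0.1005] [ 0.4673 -0.0278  0.0858] [0.7249 0.0231 0.1049]
scene basket 0.61 [214. 147. 145. 103.] 10850 [0.6583 0.0329 0.1227] [ 0.4801 -0.0241  0.0033] [0.7849 0.1964 0.1602]
scene paddle 0.7 [214. 218. 127.  18.] 1067 [ 0.5781 -0.0071  0.1005] [ 0.4681 -0.0282  0.0904] [0.7266 0.0176 0.1048]
scene teether 0.57 [252. 289.  45.  40.] 776 [ 0.5718 -0.1654  0.0139] [ 0.5253 -0.2002  0.0053] [ 0.6145 -0.1318  0.0173]
scene spoon 0.58 [207. 182.  49.  12.] 209 [0.4841 0.2478 0.0165] [0.4457 0.1678 0.0001] [0.5669 0.2737 0.0661]
top lever 0.86 [285. 172.  16.  88.] 539 [ 0.5382 -0.0004  0.1018] [ 0.464  -0.0229  0.0013] [0.7175 0.0227 0.1068]
top basket 0.84 [223. 141.  81. 118.] 6251 [0.6598 0.1096 0.1569] [ 0.4759 -0.0156  0.0305] [0.7842 0.1992 0.1625]
top lid 0.67 [221. 140.  89.  80.] 4882 [0.6835 0.1054 0.1578] [ 0.5776 -0.007   0.1517] [0.7849 0.1996 0.1628]
top paddle 0.82 [286. 169.  20.  92.] 523 [ 0.5383 -0.0021  0.102 ] [ 0.4642 -0.025   0.0045] [0.7205 0.0203 0.1068]
top teether 0.69 [332. 206.  23.  29.] 287 [ 0.5694 -0.1579  0.0143] [ 0.5247 -0.1917 -0.0005] [ 0.6083 -0.129   0.0211]
top spoon 0.86 [211. 216.  24.  48.] 395 [0.5425 0.2392 0.0114] [ 0.4458  0.2038 -0.0009] [0.5815 0.2662 0.0244]
```

```bash
python3 - <<'E'
from h import *
np.set_printoptions(precision=4,suppress=True)
im,d=manip.read_camera('top'); s,ds=manip.read_camera('scene')
a=cv2.resize(im[110:290,180:380][...,::-1],(600,540),interpolation=cv2.INTER_NEAREST)
cv2.imwrite('pics/topc.png',a)
P=pts('top',d,np.load('top_lid.npy')); P=P[P[:,2]>.15]
print('lid',cv2.minAreaRect((P[:,:2]*1000).astype(np.float32)))
for c,dd,ii in(('top',d,im),('scene',ds,s)):
    hsv=cv2.cvtColor(ii,cv2.COLOR_RGB2HSV); m=(hsv[...,0]<16)&(hsv[...,0]>5)&(hsv[...,1]>170)
    P=pts(c,dd,m); k=(P[:,2]>.08)&(P[:,2]<.12)&(abs(P[:,1])<.06)&(P[:,0]>.4)&(P[:,0]<.8); P=P[k]
    Q=P[P[:,0]<.51]; print(c,'orange',len(P),len(Q),Q.mean(0),Q.min(0),Q.max(0), cv2.minAreaRect((Q[:,:2]*1000).astype(np.float32)))
E
```

```text
lid ((679.6644287109375, 90.16352844238281), (222.31439208984375, 216.685791015625), 78.71542358398438)
top orange 353 159 [ 0.4823 -0.0003  0.1021] [ 0.4639 -0.0243  0.0972] [0.5087 0.023  0.1082] ((484.38885498046875, 1.535024642944336), (47.482810974121094, 40.25614929199219), 76.79267883300781)
scene orange 971 277 [ 0.4869 -0.0057  0.1012] [ 0.4643 -0.0285  0.093 ] [0.5099 0.0224 0.1047] ((486.54412841796875, -1.3116493225097656), (52.35276412963867, 38.595497131347656), 77.38272094726562)
```

View pics/scene0.png

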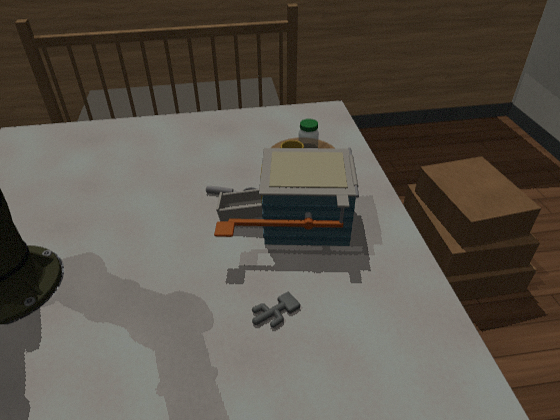

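View pics/topc.png

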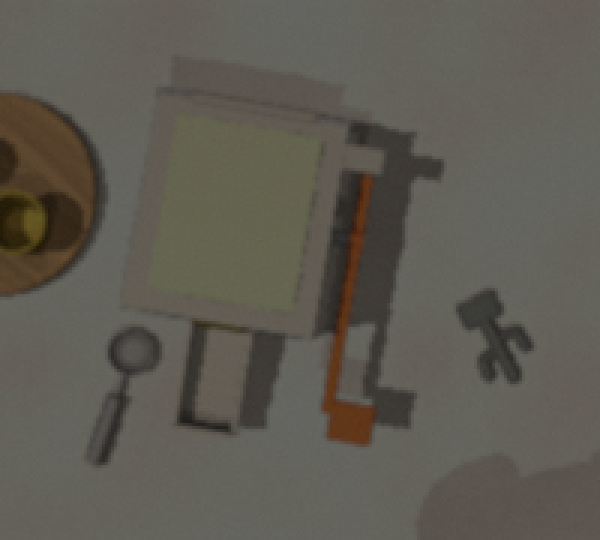

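The scene picture shows the paddle at about (225,229), the lid shut, and the teether at (275,310). In the top crop the paddle is at (350,424), with the lever leaning to a yaw of about -12.5°. That puts the paddle at about (0.4855, 0, 0.101). I'll turn the tool to align it with the basket, close the fingers and approach.

>>> move_arm(deltas=[[0.15,-0.15,0,0,0,0.1],[0.3,-0.3,0,0,0,0.2],[0.45,-0.45,0,0,0,0.3],[0.6,-0.6,0,0,0,0.4],[0.75,-0.75,0,0,0,0.5],[0.9,-0.9,0,0,0,0.6],[1,-1,0,0,0,0.67],[1,-1,0,0,0,0.67],[1,-1,0,0,0,0.67],[1,-1,0,0,0,0.67]], grip=1)

```text
time: 1.8
tcp_pos: [0.262, -0.4943, 0.2923]
orientation: [0.994, -0.108, -0.0, 0.0]
contact_force: [0.2, 0.7, -0.4]
finger_gap: 0.0147
grasp_force: 0.0
```

>>> move_arm(deltas=[[0.1,-0.1,0,0,0,0],[0.2,-0.2,0,0,0,0],[0.3,-0.3,0,0,0,0],[0.4,-0.4,0,0,0,0],[0.5,-0.5,0,0,0,0],[0.6,-0.6,0,0,0,0],[0.7,-0.7,0,0,0,0],[0.8,-0.8,0,0,0,0],[0.9,-0.9,0,0,0,0],[1,-1,0,0,0,0]])

```text
time: 2.8
tcp_pos: [0.383, -0.4165, 0.2923]
orientation: [0.994, -0.108, -0.0, 0.0]
contact_force: [0.4, -0.8, -0.9]
finger_gap: 0.0004
grasp_force: 0.0
```

>>> move_arm(deltas=[[0,-0.1,0,0,0,0],[0,-0.2,0,0,0,0],[0,-0.3,0,0,0,0],[0,-0.4,0,0,0,0],[0,-0.5,0,0,0,0],[0,-0.6,0,0,0,0],[0,-0.7,0,0,0,0],[0,-0.8,0,0,0,0],[0,-0.9,0,0,0,0],[0,-1,0,0,0,0]])

```text
time: 3.8
tcp_pos: [0.4037, -0.3187, 0.2923]
orientation: [0.994, -0.108, 0.0, 0.0]
contact_force: [0.5, 0.4, 1.2]
finger_gap: -0.0001
grasp_force: 0.0
```

>>> move_arm(deltas=[[0,-0.1,0,0,0,0],[0,-0.2,0,0,0,0],[0,-0.3,0,0,0,0],[0,-0.4,0,0,0,0],[0,-0.5,0,0,0,0],[0,-0.6,0,0,0,0],[0,-0.7,0,0,0,0],[0,-0.8,0,0,0,0],[0,-0.9,0,0,0,0],[0,-1,0,0,0,0]])

```text
time: 4.8
tcp_pos: [0.4251, -0.221, 0.2922]
orientation: [0.994, -0.108, -0.0, 0.0]
contact_force: [0.3, -0.6, -0.5]
finger_gap: 0.0005
grasp_force: 0.0
```

>>> move_arm(deltas=[[0,-0.1,0,0,0,0],[0,-0.2,0,0,0,0],[0,-0.3,0,0,0,0],[0,-0.4,0,0,0,0],[0,-0.5,0,0,0,0],[0,-0.6,0,0,0,0],[0,-0.7,0,0,0,0],[0,-0.8,0,0,0,0],[0,-0.9,0,0,0,0],[0,-1,0,0,0,0]])

```text
time: 5.8
tcp_pos: [0.4466, -0.1234, 0.2922]
orientation: [0.994, -0.108, 0.0, 0.0]
contact_force: [-0.1, 0.2, 0.0]
finger_gap: 0.0005
grasp_force: 0.0
```

>>> move_arm(deltas=[[0.01,-0.1,0,0,0,0],[0.02,-0.2,0,0,0,0],[0.03,-0.3,0,0,0,0],[0.04,-0.4,0,0,0,0],[0.05,-0.5,0,0,0,0],[0.06,-0.6,0,0,0,0],[0.07,-0.7,0,0,0,0],[0.08,-0.8,0,0,0,0],[0.1,-0.9,0,0,0,0],[0.11,-1,0,0,0,0]])

```text
time: 6.8
tcp_pos: [0.479, -0.0281, 0.2922]
orientation: [0.994, -0.108, 0.0, 0.0]
contact_force: [0.9, 0.5, 0.3]
finger_gap: 0.0006
grasp_force: 0.0
```

>>> move_arm(deltas=[[0,-0.1,0.1,0,0,0],[0,-0.2,0.25,0,0,0],[0,-0.28,0.4,0,0,0],[0,-0.28,0.55,0,0,0],[0,-0.28,0.7,0,0,0],[0,-0.28,0.8,0,0,0],[0,-0.28,0.9,0,0,0],[0,-0.28,1,0,0,0],[0,-0.28,1,0,0,0],[0,-0.28,1,0,0,0]])

```text
time: 7.8
tcp_pos: [0.4848, -0.0015, 0.1923]
orientation: [0.994, -0.108, -0.0, -0.0]
contact_force: [0.1, 0.2, 0.8]
finger_gap: 0.0003
grasp_force: 0.0
```

```bash
python3 - <<'E'
from h import *
s,_=manip.read_camera('scene');t,_=manip.read_camera('top')
a=cv2.resize(s[130:270,170:370],(600,420),interpolation=2)[:,:400]
b=cv2.resize(t[150:290,220:353],(400,420),interpolation=2)
cv2.imwrite('pics/p1.png',np.hstack([a,b])[...,::-1]); print(manip.get_obs()['contact_force'])
E
```

```text
[-0.30834732 -0.01730869  1.02202497]
```

View pics/p1.png

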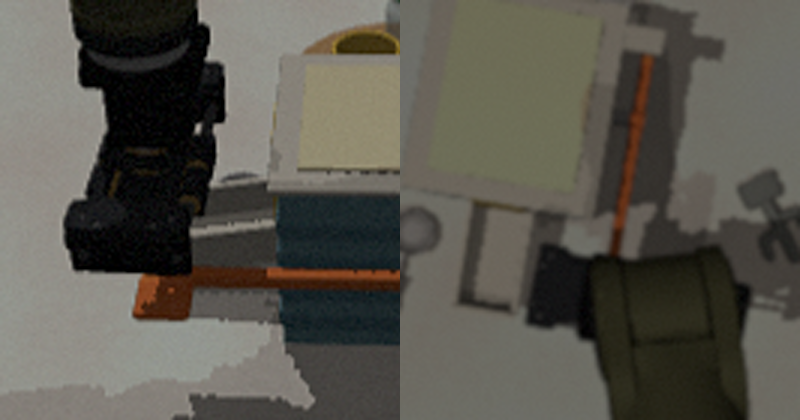

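The gripper is over the paddle (paddle at about (165,295) in the left half), clear of the lid and chute. I'll press now.

>>> move_arm(deltas=[[0,0,0.07,0,0,0],[0,0,0.14,0,0,0],[0,0,0.2,0,0,0],[0,0,0.26,0,0,0],[0.01,0,0.33,0,0,0],[0.02,0,0.4,0,0,0],[0.03,0,0.47,0,0,0],[0.04,0,0.54,0,0,0],[0.05,0,0.61,0,0,0],[0.05,0,0.68,0,0,0]])

```text
time: 8.9
tcp_pos: [0.4902, -0.0026, 0.1237]
orientation: [0.994, -0.108, 0.001, -0.0]
contact_force: [-1.9, 0.2, 4.5]
finger_gap: 0.0004
grasp_force: 2.6
```

```bash
cat > look.py <<'E'
import sys
from h import *
np.set_printoptions(precision=4,suppress=True)
n=sys.argv[1]
s,d=manip.read_camera('scene')
o=manip.get_obs(); print(o['time'],o['tcp_pos'],o['contact_force'])
for t in('ball','lid_edge'):
    for k in manip.masks_of('scene',t)[:2]:
        P=pts('scene',d,k['pixels']); c=np.median(P,0)
        b=np.array([.6925,.1026]); th=np.radians(-12.4); q=(c[:2]-b)@np.array([[np.cos(th),-np.sin(th)],[np.sin(th),np.cos(th)]])
        print(t,k['conf'],c,'basket',q,'zmax',np.percentile(P[:,2],98))
cv2.imwrite(f'pics/{n}.png',cv2.resize(s[90:270,160:400],(640,480),interpolation=2)[...,::-1])
E
python3 look.py p2
```

```text
8.95 [ 0.4904 -0.0027  0.1232] [-1.2908 -0.0858  6.3042]
lid_edge 0.96 [0.6957 0.0875 0.2337] basket [ 0.0063 -0.0141] zmax 0.2892492110400971
lid_edge 0.73 [ 0.5737 -0.1651  0.0139] basket [-0.0586 -0.287 ] zmax 0.017651153348245706
```

View pics/p2.png

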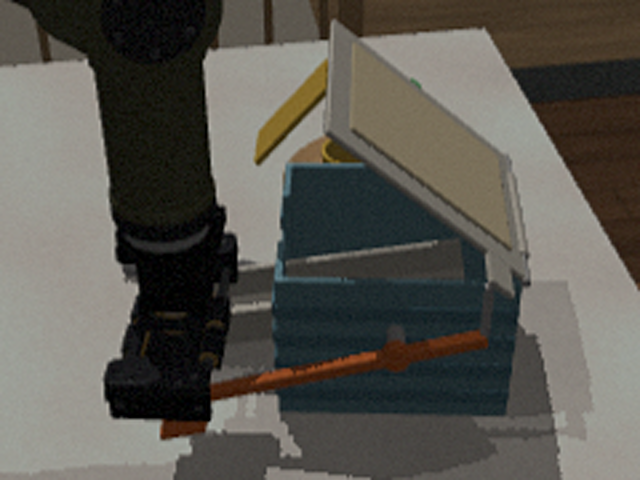

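The lid is wide open, with its edge near z 0.289, and the ramp inside the basket is empty. I'll press a little further and hold, then check for the ball.

>>> move_arm(deltas=[[0,0,0.02,0,0,0],[0,0,0.04,0,0,0],[0,0,0.04,0,0,0],[0,0,0.04,0,0,0],[0,0,0.04,0,0,0],[0,0,0.04,0,0,0],[0,0,0.04,0,0,0],[0,0,0.04,0,0,0],[0,0,0.04,0,0,0],[0,0,0.04,0,0,0]])

```text
time: 10.05
tcp_pos: [0.4907, -0.0027, 0.1218]
orientation: [0.994, -0.108, 0.001, 0.0]
contact_force: [-6.2, -0.5, 12.5]
finger_gap: 0.0004
grasp_force: 6.6
```

```bash
python3 - <<'E'
from h import *
np.set_printoptions(precision=4,suppress=True)
s,d=manip.read_camera('scene');t,dt=manip.read_camera('top')
o=manip.get_obs(); print(o['time'],o['tcp_pos'],o['contact_force'])
for cam,dd in(('scene',d),('top',dt)):
  for n in('ball','lid_edge'):
    for k in manip.masks_of(cam,n)[:2]:
        P=pts(cam,dd,k['pixels'])
        if len(P): c=np.median(P,0); th=np.radians(-12.4); q=(c[:2]-[.6925,.1026])@np.array([[np.cos(th),-np.sin(th)],[np.sin(th),np.cos(th)]]); print(cam,n,k['conf'],np.round(np.array(k['extent'])*[560,420,560,420]),c,'basket',q,np.percentile(P[:,2],98))
a=cv2.resize(s[130:270,170:303],(400,420),interpolation=2)
b=cv2.resize(t[150:290,200:333],(400,420),interpolation=2)
cv2.imwrite('pics/p3.png',cv2.convertScaleAbs(np.hstack([a,b])[...,::-1],alpha=1.8))
E
```

```text
10.15 [ 0.4907 -0.0026  0.1217] [-5.3878 -0.385  12.7543]
scene lid_edge 0.85 [257.  99. 102. 101.] [0.6975 0.0884 0.2365] basket [ 0.008  -0.0128] 0.29348458892112156
top ball 0.54 [245. 236.  10.  17.] [0.5008 0.1403 0.0712] basket [-0.1953 -0.0043] 0.08070935011305559
top lid_edge 0.74 [218. 139.  92.  81.] [0.6908 0.1087 0.2409] basket [-0.003   0.0056] 0.29434014596758923
```

View pics/p3.png

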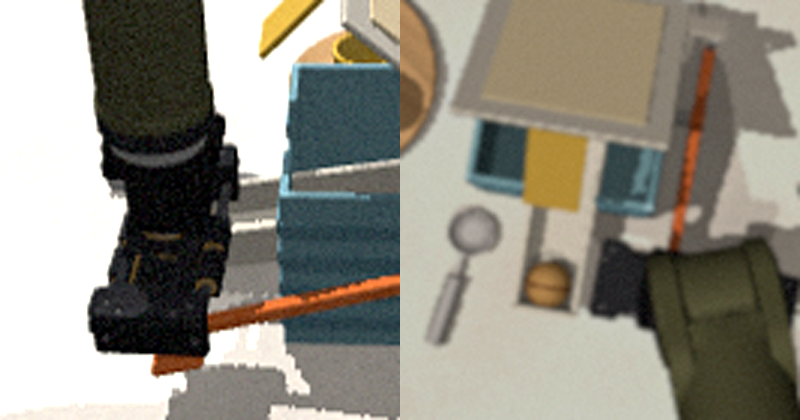

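The top view shows the ball at the end stop (crop (548,285), basket x about -0.19), with the lid fully open and the lever on its stop. I'll release slowly at 20 mm/s.

>>> move_arm(deltas=[[0,0,-0.02,0,0,0],[0,0,-0.04,0,0,0],[0,0,-0.06,0,0,0],[0,0,-0.08,0,0,0],[-0.01,0,-0.1,0,0,0],[-0.01,0,-0.12,0,0,0],[-0.02,0,-0.14,0,0,0],[-0.02,0,-0.16,0,0,0],[-0.03,0,-0.18,0,0,0],[-0.03,0,-0.2,0,0,0]])

```text
time: 11.35
tcp_pos: [0.487, -0.002, 0.1407]
orientation: [0.994, -0.108, 0.001, 0.0]
contact_force: [-1.4, 0.9, 3.7]
finger_gap: 0.0005
grasp_force: 2.2
```

>>> move_arm(deltas=[[0,0,-0.02,0,0,0],[0,0,-0.04,0,0,0],[0,0,-0.06,0,0,0],[0,0,-0.08,0,0,0],[-0.01,0,-0.1,0,0,0],[-0.01,0,-0.12,0,0,0],[-0.02,0,-0.14,0,0,0],[-0.02,0,-0.16,0,0,0],[-0.02,0,-0.18,0,0,0],[-0.02,0,-0.2,0,0,0]])

```text
time: 12.35
tcp_pos: [0.4852, -0.0017, 0.1607]
orientation: [0.994, -0.108, 0.001, 0.0]
contact_force: [1.8, -0.4, 4.1]
finger_gap: 0.0003
grasp_force: 2.2
```

>>> move_arm(deltas=[[0,0,-0.02,0,0,0],[0,0,-0.04,0,0,0],[0,0,-0.06,0,0,0],[0,0,-0.08,0,0,0],[0,0,-0.1,0,0,0],[0,0,-0.12,0,0,0],[0,0,-0.14,0,0,0],[0,0,-0.16,0,0,0],[0,0,-0.18,0,0,0],[0,0,-0.2,0,0,0]])

```text
time: 13.35
tcp_pos: [0.4843, -0.0014, 0.18]
orientation: [0.994, -0.108, -0.001, 0.0]
contact_force: [-0.2, 0.4, -1.2]
finger_gap: 0.0003
grasp_force: 0.0
```

Contact is gone, so I'll move clear: straight up first, then sideways away from the basket.

>>> move_arm(deltas=[[0,0,-0.05,0,0,0],[0,0,-0.15,0,0,0],[0,0,-0.25,0,0,0],[0,0,-0.35,0,0,0],[0,0,-0.45,0,0,0],[0,0,-0.55,0,0,0],[0,0.1,-0.7,0,0,0],[0,0.3,-0.8,0,0,0],[0,0.5,-0.9,0,0,0],[0,0.7,-1,0,0,0]])

```text
time: 14.35
tcp_pos: [0.4695, -0.0705, 0.2813]
orientation: [0.994, -0.108, 0.0, 0.0]
contact_force: [-0.3, -0.6, -0.1]
finger_gap: 0.0005
grasp_force: 0.0
```

>>> move_arm(deltas=[[0,0.2,0,0,0,0],[0,0.4,0,0,0,0],[0,0.6,0,0,0,0],[0,0.8,0,0,0,0],[0,1,0,0,0,0],[0,1,0,0,0,0],[0,1,0,0,0,0],[0,1,0,0,0,0],[0,1,0,0,0,0],[0,1,0,0,0,0]])

```text
time: 15.35
tcp_pos: [0.4484, -0.1667, 0.2803]
orientation: [0.994, -0.107, 0.0, 0.0]
contact_force: [0.2, 0.2, 0.0]
finger_gap: 0.0005
grasp_force: 0.0
```

```bash
python3 - <<'E'
from h import *
s,_=manip.read_camera('scene');t,_=manip.read_camera('top')
a=cv2.resize(s[110:340,170:390],(400,420),interpolation=2)
b=cv2.resize(t[130:290,180:332],(400,420),interpolation=2)
cv2.imwrite('pics/p4.png',cv2.convertScaleAbs(np.hstack([a,b])[...,::-1],alpha=1.6)); o=manip.get_obs(); print(o['time'],o['contact_force'])
E
```

```text
15.45 [ 0.86770361 -0.4821343   0.30647014]
```

View pics/p4.png

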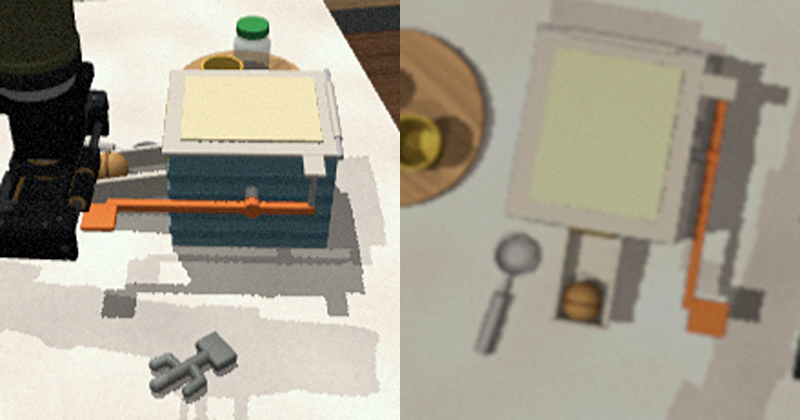

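The lid is shut, the lever is up at (100,215), the ball is at the chute's end at (580,300), and the other objects haven't moved. The arm is clear, so I'll hand in.

```bash
python3 -c "
from station import manip
print(manip.sign_off())"
```

```text
the job is handed in; nothing more can be done
None
```

The job is handed in: the lever was held down until the ball reached the end of the chute, the lid was eased shut at about 20 mm/s at the paddle, and the final pictures show the arm clear and the jar, cup, teether and spoon in place; sign-off returned no verdict.

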